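# Ring for the customer and point out the tea light and its cup

### The job

Ring the counter bell by gently pressing its button all the way down, then show the customer what goes together: point down at the red tea light that stands on the table (not the one already in a cup), then at the empty brass cup, holding the fingertips centred a few centimetres above each for two full seconds. Only point, and at nothing else: do not touch the tea lights or the cups, do not shift or lift the bell, and leave everything else where it is. Finish with the fingertips still pointing at the empty cup, touching nothing.

Things in the scene. Friction and masses are not known exactly. Their poses are not given: they have to be found in the camera images.
- counter_bell_button (a joint): plunger of the counter bell, in m: 0 is up, 0.004 is all the way down (it counts as rung past 0.0025); a spring resists with 2 N per mm, so about 8 N takes it all the way down, and pushes it back up when released
- bell_top (a point): centre of the top of the bell's plunger when up, 62 mm above the table; the plunger is a grey metal knob 14 mm across, pressed straight down 4 mm. It stands on a brass dome 45 mm high on a black round base 71 mm across; the bell stands loose on the table and weighs about 0.24 kg
- red_tealight: tea light with RED wax in a silver metal cup, 38 mm across, 19 mm high with its wick, standing on the table by itself; origin at the centre of its underside, z up
- cream_tealight: tea light with cream wax, otherwise like the red one, 38 mm across, 18 mm high, loose on the table: not to be pointed at; origin at the centre of its underside
- empty_cup: EMPTY brass cup, round, open at the top, widening upward to 63 mm across at the rim, 46 mm high, loose on the table; origin at the centre of its underside, z up
- filled_cup: brass cup like the empty one but with a red tea light in it: not to be pointed at; 63 mm across, 46 mm high; origin at the centre of its underside
- cup_tealight: the red tea light standing inside the filled cup, not the one to point at, 38 mm across; origin at the centre of its underside, below the cup's rim
- glass_box: brass and glass casket, 129 x 171 x 80 mm high, at the back left; bystander; origin at the centre of its underside
- tumbler: ribbed green glass tumbler, 70 mm across, 97 mm high, at the left side; bystander; origin at the centre of its underside
- tape_roll: roll of tape lying flat, 104 mm across, 25 mm high, at the right side; bystander; origin at the centre of its underside
- marker: red and white marker pen lying at the back, 135 mm long, 17 mm thick; bystander; origin at the middle of its underside
- holder_b: brass candle holder at the back right, fixed, foot 127 mm across, with a 42 mm thick candle in it that reaches 340 mm above the table: keep the arm clear of it; origin at the centre of its underside
Not all that is in view belongs to the job. What is shaped like the empty_cup but blue or purple is not meant.

How it is judged:
On the way, in this order (a step that is already met when the one before it is completed fails the run):
1. the bell's button is pressed down by the fingers (value of joint counter_bell_button above 0.0025 m and contact force between the fingers and counter_bell above 0.3 N).
2. the fingertips point at the red tea light from just above and dwell there, button released (horizontal distance between the grasp point and red_tealight below 0.03 m and z of the grasp point in the frame of red_tealight between 0.033 and 0.125 m and value of joint counter_bell_button below 0.001 m), for 1.5 s.
3. the fingertips point at the empty brass cup from just above and dwell there (horizontal distance between the grasp point and empty_cup below 0.03 m and z of the grasp point in the frame of empty_cup between 0.058 and 0.15 m and value of joint counter_bell_button below 0.001 m), for 1.5 s.
At the end, for the whole second after the job is handed in: the fingertips are still above the empty brass cup, within 3 cm of its centre sideways and clear above its rim by no more than about 8 cm; the bell's button is up again; the bell is within 2 cm, the tea lights and cups within 1 cm and the other things within 1.5 cm of where they stood (all of step 3 and distance of counter_bell from where it was at the start of the episode below 0.02 m and distance of each of red_tealight, cream_tealight, empty_cup, filled_cup, cup_tealight from where it was at the start of the episode below 0.01 m and distance of each of glass_box, tumbler, tape_roll, marker from where it was at the start of the episode below 0.015 m); the robot touches nothing.
It fails at once if the robot touches a tea light or a cup (contact force between any of the fingers, the arm and red_tealight above 0.3 N or contact force between any of the fingers, the arm and cream_tealight above 0.3 N or contact force between any of the fingers, the arm and empty_cup above 0.3 N or contact force between any of the fingers, the arm and filled_cup above 0.3 N or contact force between any of the fingers, the arm and cup_tealight above 0.3 N).
It fails at once if the fingertips point closely at the cream tea light or at the filled cup ((horizontal distance between the grasp point and cream_tealight below 0.015 m and z of the grasp point in the frame of cream_tealight between -0.05 and 0.075 m) or (horizontal distance between the grasp point and filled_cup below 0.015 m and z of the grasp point in the frame of filled_cup between -0.05 and 0.095 m)).
It fails at once if the bell is lifted, tipped, shoved aside or pressed with more than 40 N (height (world z) of counter_bell above 0.012 m or angle between counter_bell's own z axis and vertical above 0.25 rad or distance of counter_bell from where it was at the start of the episode above 0.02 m or contact force between the fingers and counter_bell above 40 N).
It fails at once if another thing on the table is shifted (distance of any of glass_box, tumbler, tape_roll, marker, red_tealight, cream_tealight, empty_cup, filled_cup, cup_tealight from where it was at the start of the episode above 0.015 m).
It also fails if it takes over 51 s, if anything falls off the work surface, if the arm or the gripper's body presses on something with over 40 N, if the wrist force passes 120 N, or if a joint passes its speed limit or range.

### The arm

A 6-joint arm with a two-finger parallel gripper is mounted at the origin on a cart in front of the work surface, level with it; the furniture and walls round the work are solid. World frame = base frame: x ahead of the robot, y to its left, z up, the work surface at z = 0. Lengths are in m, angles in rad, forces in N, time in s.
With the tool pointing down it reaches from about 0.4 to 0.925 m from the base axis. Payload 3.4 kg.
Tool frame: the origin (TCP) lies midway between the tips of the shut fingers; the grasp point (between the pads) lies 19 mm behind it; z points along the fingers, y is the direction in which the jaws open and shut (so a half turn about z gives the same grasp; the last joint's range is limited). The gripper opens to 85 mm and grips with 20 to 120 N. Pads are 22 mm wide; open, the fingers measure 114 mm over their backs; the gripper's body (76 mm by 85 mm) begins 54 mm behind the grasp point. The pads swing forward as they close: fully open they stand 13 mm farther back than shut.
Start: joints at [-1.25, 0.307, 1.506, -0, 1.328, -0.073], TCP at [0.221, -0.531, 0.231] pointing down, gripper open.
Joint ranges: [-3.12, 3.12], [-1.05, 2.28], [0.14, 2.33], [-1.42, 4.57], [0.1, 2.73], [-2.68, 2.68]. Speed limits (rad/s): [2.57, 2.57, 3.14, 3.14, 3.14, 3.14].

### API

Orientations are given as a unit quaternion [x, y, z, w].
In Python, from workcell import observe, cams, order, regions_of gives the robot as it stands.
- The arm moves only by the tool apply_moves, never from a script. Its arguments are lists of equal length, an entry for each row: "fingers": the finger opening in cm, from 0 to 8.54; "slide": the shift along the tool's x, y, z in cm, a list of three; "turn": the turn, a rotation vector about the tool's x, y, z in rad, a list of three. A call has exactly 8 rows; each row is the pose to reach, as a shift and turn from the pose commanded when the call began, along the tool's axes at that moment; what a row does not reach only later rows make up. A row lasts 1/12 s, in which the tool goes at most 41.7 mm and 7.16 degrees, less where a joint would pass 70% of its speed; a pose out of reach is approached as far as the arm can. A call with a gripper value outside its range is refused whole. The fingers move at their own pace and stop on an object; "newtons" is the grip in N (left out, the last holds). Time passes only in rows, so rows that repeat a pose let the fingers close, or fill a call up. It gives the time, the measured TCP pose, the force and the opening at its end, in the units of the state.
- observe(): the state, without advancing time (a new reading comes with each control period).
- cams.get_image(name): name is "side" or "top"; returns a dict with "img" (420x560x3 uint8, red, green, blue), "intrinsics" (3x3 intrinsics, pixels), "R" (3x3) and "t" (3): a world point X has camera coordinates R X + t. Camera axes: x right, y down, z forward; pixel columns grow to the right and rows downward; lengths in m; the calibration is good to about 2 mm. A picture is of the moment at which its call begins. There is no depth.
- order.close_job(): hands the job in, once; it reports no verdict.
Trained networks look in a picture, given as the dict that the camera call returned (one of the last four; its "shot" number tells which), for a name from the list of things; names that differ only in an ending like _2 or _b are one class to them, and where a whole thing is asked for, a point or a joint stands for the part that bears it (a point fixed in the world has none). Each returns a list of dicts, best first, with "conf" (0 to 1); they miss things now and then, are a little off and sometimes report something else, mostly with a low value. They report only what shows in the picture. A call takes as long as a camera call. They do not tell look-alikes from the thing itself.
- regions_of(picture, query): "region" (420x560 bool, what is visible of it) and "box" ([left, top, right, bottom] in pixels, round what is visible of it).
The state is a dict: "time": time; "q": joint angles; "qd": joint speeds; "tau": joint torques, N m; "tcp_pos": TCP position; "eef_rot": TCP orientation; "wrist_force": force on the tool from outside, world axes, zero at the start; "ft_torque": the same for the moment, N m; "grip_width": finger opening in m.
Only numpy, scipy, OpenCV 4.12 (cv2) and the standard library are available. Lean on these libraries where they do the work, as an engineer would, in place of code of your own. Each camera call takes 0.05 s, during which the arm holds its last target.

## Working session

There is one attempt and no reset: what is moved stays moved. The work goes in short steps, Python scripts to look and compute and a tool call to move; the robot and the scene stay as the last step left them, time stands still between calls to the robot, and variables do not carry over. Pictures are saved under pics/ and viewed, and the job is handed in when it is done.

Besides the shell and the picture viewer there is one more tool, called after "Emit:" as name(argument=value, ...), one argument or row to a line, values as JSON. apply_moves: Moves the arm, as the interface text tells. Its arguments: {"type":"object","properties":{"fingers":{"type":"array","items":{"type":"number"}},"slide":{"type":"array","items":{"type":"array","items":{"type":"number"}}},"turn":{"type":"array","items":{"type":"array","items":{"type":"number"}}},"newtons":{"type":"number"}},"required":["fingers","slide","turn"]}

```bash
mkdir -p pics; cat > h.py <<'E'
import numpy as np, cv2
from workcell import observe, cams, order, regions_of
def save(p,n): cv2.imwrite(n,cv2.cvtColor(p["img"],cv2.COLOR_RGB2BGR))
def ray(p,u,v,z):
    K,R,t=[np.array(p[k]) for k in("intrinsics","R","t")]
    c=-R.T@t; d=R.T@np.linalg.inv(K)@np.array([u,v,1.]); return c+d*(z-c[2])/d[2]
def proj(p,X):
    K,R,t=[np.array(p[k]) for k in("intrinsics","R","t")]
    x=K@(R@np.array(X)+t); return x[:2]/x[2]
E
python3 - <<'E'
from h import *
s=observe(); print(s)
for n in("top","side"):
    p=cams.get_image(n); save(p,f"pics/{n}0.png"); print(n,-np.array(p["R"]).T@p["t"])
    for q in["counter_bell_button","red_tealight","cream_tealight","empty_cup","filled_cup","tumbler","tape_roll","marker","glass_box","holder_b"]:
        for r in regions_of(p,q):
            if r["conf"]>.2:
                b=r["box"];print(q,round(r["conf"],2),np.round(b), ray(p,(b[0]+b[2])/2,(b[1]+b[3])/2,.02).round(3))
E
```

```text
{'time': 0.0, 'q': array([-1.24950320e+00,  3.07564134e-01,  1.50770721e+00,  2.55765229e-05,
        1.32838553e+00, -7.35238934e-02]), 'qd': array([-0.0001141 ,  0.0013059 , -0.00201458,  0.00059843,  0.00064305,
       -0.00078731]), 'tau': array([ 2.27339983e-04, -4.57548201e+01, -2.51921028e+01, -2.44403179e-05,
        1.34853917e-02,  1.32101562e-05]), 'tcp_pos': array([ 0.22091528, -0.53009707,  0.23037336]), 'eef_rot': array([ 9.80578218e-01,  1.96125707e-01, -1.15219833e-04, -1.02573491e-03]), 'wrist_force': array([-0.32952315, -0.7483039 ,  0.19111967]), 'ft_torque': array([-0.01800885,  0.01331329,  0.07109295]), 'grip_width': 0.08566760921724308}
top [ 3.84445340e-01 -3.02629436e-04  1.65463561e+00]
red_tealight 0.65 [223. 262. 234. 269.] [0.437 0.163 0.02 ]
cream_tealight 0.74 [246. 165. 282. 186.] [0.74  0.047 0.02 ]
cream_tealight 0.53 [272. 254. 282. 260.] [0.464 0.003 0.02 ]
empty_cup 0.82 [243. 212. 259. 228.] [0.589 0.091 0.02 ]
empty_cup 0.57 [241. 240. 261. 255.] [0.497 0.09  0.02 ]
empty_cup 0.56 [194. 220. 218. 242.] [0.551 0.239 0.02 ]
empty_cup 0.49 [272. 21
[... 589 characters left out ...]
 ]
cream_tealight 0.51 [316. 231. 327. 245.] [0.457 0.012 0.02 ]
empty_cup 0.89 [234. 262. 263. 293.] [0.544 0.234 0.02 ]
empty_cup 0.82 [276. 206. 298. 232.] [ 0.576 -0.012  0.02 ]
empty_cup 0.81 [287. 237. 308. 261.] [0.491 0.083 0.02 ]
empty_cup 0.69 [253. 224. 274. 248.] [0.593 0.084 0.02 ]
filled_cup 0.65 [341. 188. 364. 211.] [ 0.457 -0.19   0.02 ]
tumbler 0.78 [183. 298. 217. 349.] [0.558 0.407 0.02 ]
tape_roll 0.63 [340. 143. 371. 169.] [ 0.547 -0.417  0.02 ]
marker 0.45 [218. 200. 232. 231.] [0.734 0.06  0.02 ]
glass_box 0.86 [135. 233. 219. 314.] [0.702 0.311 0.02 ]
holder_b 0.66 [306. 114. 342. 162.] [ 0.692 -0.475  0.02 ]
holder_b 0.59 [340. 147. 369. 168.] [ 0.546 -0.408  0.02 ]
```

```bash
python3 - <<'E'
import cv2
a=cv2.imread("pics/top0.png")[150:300,120:440]; cv2.imwrite("pics/topc.png",cv2.resize(a,None,fx=2.5,fy=2.5,interpolation=cv2.INTER_CUBIC))
a=cv2.imread("pics/side0.png")[110:360,120:400]; cv2.imwrite("pics/sidec.png",cv2.resize(a,None,fx=2.4,fy=2.4,interpolation=cv2.INTER_CUBIC))
E
```

```text
(no output)
```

View pics/topc.png

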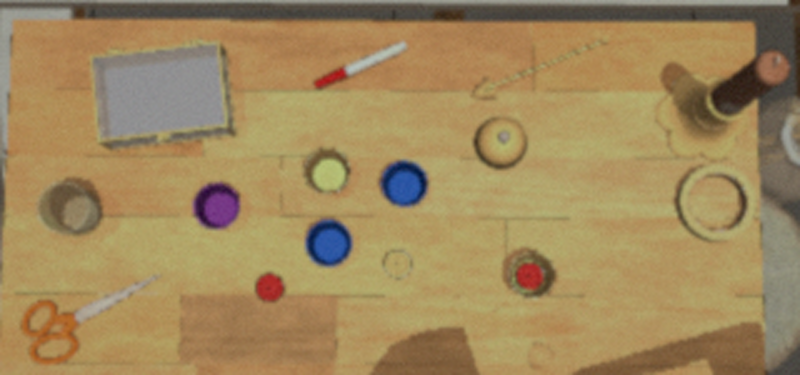

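View pics/sidec.png

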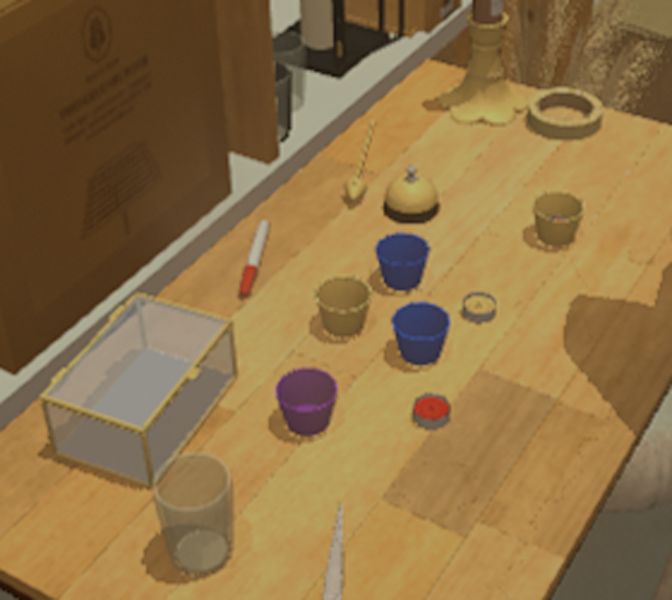

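View pics/top0.png

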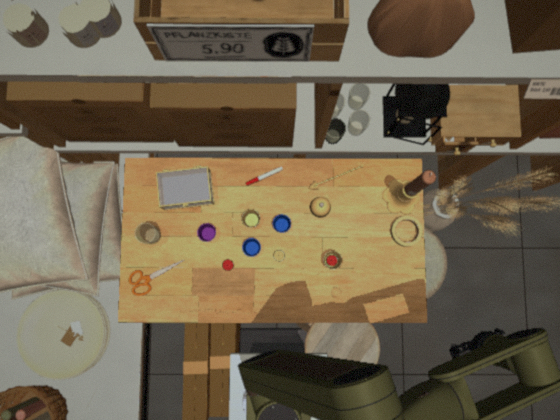

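The red tea light on the table is at top (228,265). The look-alike at (331,259) is red too, but it sits in the filled cup. The empty brass cup is at top (251,219) and side (264,236). Blue cups are at (282,224) and (251,247), the purple one at (207,232). The cream tea light is at (279,256) and the bell knob at about (321,204) top and (291,182) side. Next I'll triangulate these and check close crops.

```bash
python3 - <<'E'
from h import *
pt=cams.get_image("top"); ps=cams.get_image("side")
def tri(a,b):
    A=[];B=[]
    for p,(u,v) in((pt,a),(ps,b)):
        K,R,t=[np.array(p[k]) for k in("intrinsics","R","t")];P=K@np.c_[R,t]
        for r in(P[0]-u*P[2],P[1]-v*P[2]): A.append(r[:3]);B.append(-r[3])
    return np.linalg.lstsq(np.array(A),np.array(B),rcond=None)[0]
def fit(p,q,pick):
    for r in regions_of(p,q):
        b=r["box"]; c=((b[0]+b[2])/2,(b[1]+b[3])/2)
        if np.hypot(c[0]-pick[0],c[1]-pick[1])<6 : return np.array(b),c,r["conf"]
from scipy.optimize import least_squares
def ring(c,z,r): 
    a=np.linspace(0,2*np.pi,60); return np.c_[c[0]+r*np.cos(a),c[1]+r*np.sin(a),np.full(60,z)]
def box(p,c,parts):
    q=np.array([proj(p,X) for z,r in parts for X in ring(c,z,r)]); return np.r_[q.min(0),q.max(0)]
for n,q,a,b,parts in(("red","red_tealight",(228,265),(301,280),[(0,.019),(.014,.019)]),
  ("empty","empty_cup",(251,220),(264,236),[(0,.02),(.046,.0315)]),
  ("filled","filled_cup",(334,261),(352,200),[(0,.02),(.046,.0315)]),
  ("cream","cream_tealight",(277,257),(321,238),[(0,.019),(.014,.019)])):
    for p,k,nm in((pt,a,"top"),(ps,b,"side")):
        f=fit(p,q,k)
        if f is None: print(n,nm,None);continue
        s=least_squares(lambda c: box(p,c,parts)-f[0]-np.array([0,0,0,0]),ray(p,*f[1],.02)[:2])
        print(n,nm,s.x.round(4),(s.fun).round(1))
for p,nm in((pt,"top"),(ps,"side")):
    for q in("counter_bell_button","bell_top"):
        for r in regions_of(p,q): print(nm,q,r["conf"],r["box"])
print("knob",tri((321.6,204.4),(291,182)))
for p,nm,c in((pt,"top",(321,206)),(ps,"side",(291,192)),(pt,"topcup",(251,220)),(ps,"sidecup",(264,236))):
    a=p["img"][c[1]-20:c[1]+20,c[0]-25:c[0]+25,::-1]
    cv2.imwrite(f"pics/c_{nm}.png",cv2.resize(a,None,fx=8,fy=8,interpolation=cv2.INTER_CUBIC))
cv2.imwrite("pics/c_all.png",np.vstack([np.hstack([cv2.imread(f"pics/c_{n}.png") for n in r]) for r in(("top","side"),("topcup","sidecup"))])[:, :800])
E
```

```text
red top None
red side [0.4371 0.1658] [ 0.  -2.6 -0.   2.4]
empty top [0.5838 0.0863] [-0.9 -2.   1.   2. ]
empty side [0.5877 0.0915] [ 0.6 -0.9 -0.6  0.9]
filled top [ 0.455  -0.1765] [-0.9 -0.2  0.9  0.1]
filled side [ 0.4519 -0.1887] [-1.6 -1.1  1.6  1. ]
cream top [0.4655 0.0077] [-1.1 -0.   1.1  0. ]
cream side [ 0.4659 -0.0034] [-2.4  0.3  2.4 -0.4]
top counter_bell_button 0.38 [312.2, 197.0, 330.3, 217.8]
top bell_top 0.84 [311.1, 198.7, 328.6, 217.3]
side bell_top 0.83 [280.6, 180.3, 299.2, 201.3]
knob [ 0.63746241 -0.14370596  0.0469267 ]
```

View pics/c_all.png

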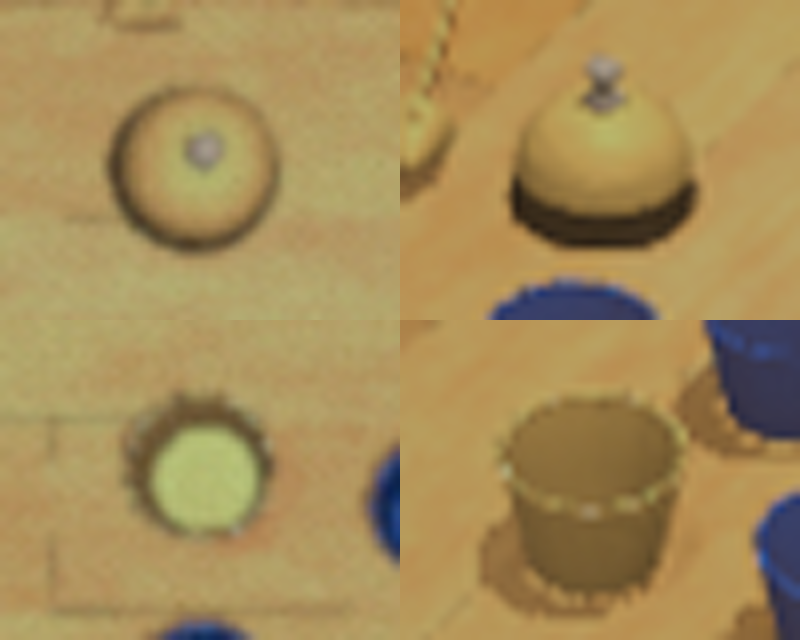

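Crops: top left and top right show the bell with its knob. Bottom left and right show the empty brass cup, nothing in it but its bright floor. Next I'll pin down the knob and the red light.

```bash
python3 - <<'E'
from h import *
pt=cams.get_image("top"); ps=cams.get_image("side")
print("knob",ray(pt,321.1,204.5,.062).round(4),ray(ps,290.9,180,.061).round(4))
print("dome/base",ray(pt,320.0,206.6,.02).round(4))
for p,n,c,z in((pt,"top",(228,265),.014),(ps,"side",(301,281),.014)):
    h=cv2.cvtColor(p["img"],cv2.COLOR_RGB2HSV); m=((h[...,0]<8)|(h[...,0]>170))&(h[...,1]>140)&(h[...,2]>80)
    n_,l,st,ce=cv2.connectedComponentsWithStats(m.astype(np.uint8))
    for i in range(1,n_):
        if st[i,4]>15 and abs(ce[i]-c).max()<12: print(n,ce[i],st[i],ray(p,*ce[i],z).round(4))
E
```

```text
knob [ 0.6345 -0.1408  0.062 ] [ 0.633  -0.1343  0.061 ]
dome/base [ 0.634  -0.1408  0.02  ]
top [227.5        264.60465116] [223 260  10  10  86] [0.4397 0.1663 0.014 ]
side [299.33944954 279.65137615] [293 275  14  10 109] [0.4368 0.1725 0.014 ]
```

Emit:
apply_moves(
  fingers=[0,0,0,0,0,0,0,0],
  slide=[
    [1,0,0],
    [3,-1,0],
    [6,-2,0],
    [9,-2,0],
    [12,-3,0],
    [15,-3,0],
    [18,-4,0],
    [21,-4,0],
  ],
  turn=[
    [0,0,0],
    [0,0,0],
    [0,0,0],
    [0,0,0],
    [0,0,0],
    [0,0,0],
    [0,0,0],
    [0,0,0],
  ],
  newtons=20,
)

```text
time: 2.57
tcp_pos: [0.4006, -0.4104, 0.2314]
eef_rot: [0.981, 0.196, -0.0, -0.001]
wrist_force: [-0.4, 0.2, -0.7]
grip_width: 0.0004
```

Emit:
apply_moves(
  fingers=[0,0,0,0,0,0,0,0],
  slide=[
    [3,-1.5,0],
    [6,-3,0],
    [9,-4.5,0],
    [12,-6,0],
    [15,-7.5,0],
    [18,-9,0],
    [21,-10.5,0],
    [24,-12,0],
  ],
  turn=[
    [0,0,0],
    [0,0,0],
    [0,0,0],
    [0,0,0],
    [0,0,0],
    [0,0,0],
    [0,0,0],
    [0,0,0],
  ],
)

```text
time: 3.23
tcp_pos: [0.5762, -0.2078, 0.2314]
eef_rot: [0.981, 0.196, 0.0, -0.0]
wrist_force: [0.7, 0.0, 0.4]
grip_width: 0.0001
```

Emit:
apply_moves(
  fingers=[0,0,0,0,0,0,0,0],
  slide=[
    [3,-1.5,0],
    [6,-3,1],
    [8,-4.1,3],
    [8,-4.1,6],
    [8,-4.1,9],
    [8,-4.1,12],
    [8,-4.1,13],
    [8,-4.1,13],
  ],
  turn=[
    [0,0,0],
    [0,0,0],
    [0,0,0],
    [0,0,0],
    [0,0,0],
    [0,0,0],
    [0,0,0],
    [0,0,0],
  ],
)

```text
time: 3.9
tcp_pos: [0.6307, -0.14, 0.0979]
eef_rot: [0.981, 0.196, -0.003, -0.002]
wrist_force: [0.2, 0.1, -0.2]
grip_width: 0.0002
```

```bash
python3 - <<'E'
from h import *
s=observe(); print(s["tcp_pos"],s["eef_rot"],s["time"],s["wrist_force"])
ims=[]
for n,c in(("top",(321,206)),("side",(291,180))):
    p=cams.get_image(n); print(n,proj(p,s["tcp_pos"]),proj(p,[.634,-.138,.062]))
    ims.append(cv2.resize(p["img"][c[1]-45:c[1]+45,c[0]-40:c[0]+40,::-1],None,fx=5,fy=5,interpolation=cv2.INTER_CUBIC))
cv2.imwrite("pics/bell1.png",np.hstack(ims))
E
```

```text
[ 0.63066466 -0.13995556  0.09788397] [ 0.9805355   0.1963074  -0.00320423 -0.00180932] 3.9 [ 0.15953634  0.08317364 -0.15438325]
top [321.81592488 203.95752467] [320.23880517 204.6591128 ]
side [292.6672578  168.69088481] [291.20361281 179.01980475]
```

View pics/bell1.png

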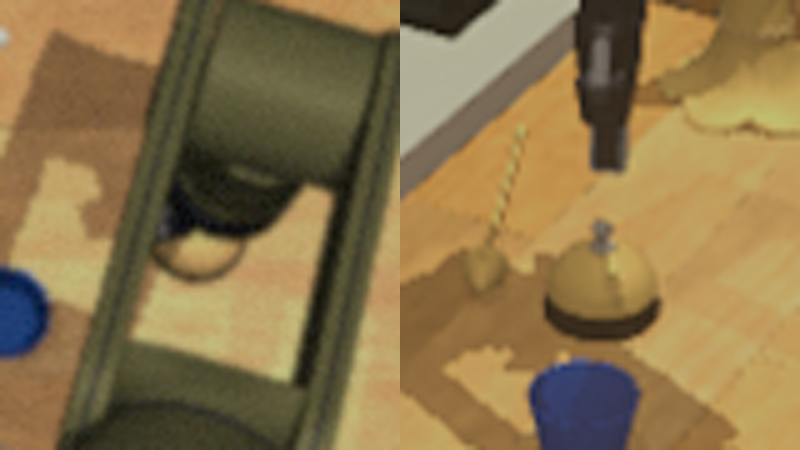

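The side view shows the fingertips at (292.6,169), directly above the knob at (291.4,179). A small sideways fix, then gently down.

Emit:
apply_moves(
  fingers=[0,0,0,0,0,0,0,0],
  slide=[
    [0.3,-0.1,0.5],
    [0.3,-0.1,1.2],
    [0.3,-0.1,1.9],
    [0.3,-0.1,2.5],
    [0.3,-0.1,2.9],
    [0.3,-0.1,3.2],
    [0.3,-0.1,3.3],
    [0.3,-0.1,3.3],
  ],
  turn=[
    [0,0,0],
    [0,0,0],
    [0,0,0],
    [0,0,0],
    [0,0,0],
    [0,0,0],
    [0,0,0],
    [0,0,0],
  ],
)

```text
time: 4.67
tcp_pos: [0.6352, -0.1393, 0.0679]
eef_rot: [0.981, 0.196, -0.0, -0.0]
wrist_force: [0.8, 0.9, -0.1]
grip_width: -0.0002
```

Emit:
apply_moves(
  fingers=[0,0,0,0,0,0,0,0],
  slide=[
    [0,0,0.1],
    [0,0,0.2],
    [0,0,0.3],
    [0,0,0.4],
    [0,0,0.5],
    [0,0,0.6],
    [0,0,0.6],
    [0,0,0.6],
  ],
  turn=[
    [0,0,0],
    [0,0,0],
    [0,0,0],
    [0,0,0],
    [0,0,0],
    [0,0,0],
    [0,0,0],
    [0,0,0],
  ],
)

```text
time: 5.33
tcp_pos: [0.6354, -0.1393, 0.0622]
eef_rot: [0.981, 0.196, -0.0, -0.0]
wrist_force: [-0.6, -0.1, 0.3]
grip_width: -0.0002
```

Emit:
apply_moves(
  fingers=[0,0,0,0,0,0,0,0],
  slide=[
    [0,0,0.05],
    [0,0,0.1],
    [0,0,0.15],
    [0,0,0.2],
    [0,0,0.25],
    [0,0,0.3],
    [0,0,0.3],
    [0,0,0.3],
  ],
  turn=[
    [0,0,0],
    [0,0,0],
    [0,0,0],
    [0,0,0],
    [0,0,0],
    [0,0,0],
    [0,0,0],
    [0,0,0],
  ],
)

```text
time: 6.0
tcp_pos: [0.6356, -0.1393, 0.0597]
eef_rot: [0.981, 0.196, 0.0, 0.0]
wrist_force: [-1.0, 0.3, 4.2]
grip_width: 0.0001
```

Emit:
apply_moves(
  fingers=[0,0,0,0,0,0,0,0],
  slide=[
    [0,0,0.05],
    [0,0,0.1],
    [0,0,0.15],
    [0,0,0.2],
    [0,0,0.22],
    [0,0,0.22],
    [0,0,0.22],
    [0,0,0.22],
  ],
  turn=[
    [0,0,0],
    [0,0,0],
    [0,0,0],
    [0,0,0],
    [0,0,0],
    [0,0,0],
    [0,0,0],
    [0,0,0],
  ],
)

```text
time: 6.67
tcp_pos: [0.6356, -0.1394, 0.0581]
eef_rot: [0.981, 0.196, 0.0, 0.0]
wrist_force: [-2.1, 0.1, 8.4]
grip_width: 0.0
```

Emit:
apply_moves(
  fingers=[0,0,0,0,0,0,0,0],
  slide=[
    [0,0,0.03],
    [0,0,0.06],
    [0,0,0.06],
    [0,0,0.06],
    [0,0,0],
    [0,0,-0.2],
    [0,0,-0.6],
    [0,0,-1.2],
  ],
  turn=[
    [0,0,0],
    [0,0,0],
    [0,0,0],
    [0,0,0],
    [0,0,0],
    [0,0,0],
    [0,0,0],
    [0,0,0],
  ],
)

```text
time: 7.33
tcp_pos: [0.6349, -0.1392, 0.0685]
eef_rot: [0.981, 0.196, -0.001, -0.0]
wrist_force: [-1.0, -0.3, -0.2]
grip_width: -0.0005
```

Emit:
apply_moves(
  fingers=[0,0,0,0,0,0,0,0],
  slide=[
    [0,0,-1.5],
    [0,0,-3.5],
    [0,0,-6],
    [0,0,-8.5],
    [0,0,-10],
    [0,0,-11],
    [0,0,-11],
    [0,0,-11],
  ],
  turn=[
    [0,0,0],
    [0,0,0],
    [0,0,0],
    [0,0,0],
    [0,0,0],
    [0,0,0],
    [0,0,0],
    [0,0,0],
  ],
)

```text
time: 8.0
tcp_pos: [0.6353, -0.1393, 0.1789]
eef_rot: [0.981, 0.196, 0.0, -0.0]
wrist_force: [-0.3, 0.2, 0.0]
grip_width: -0.0003
```

```bash
python3 - <<'E'
from h import *
s=observe(); print(s["tcp_pos"],s["time"])
p=cams.get_image("side")
cv2.imwrite("pics/bell2.png",cv2.resize(p["img"][120:300,210:390,::-1],None,fx=3,fy=3,interpolation=cv2.INTER_CUBIC))
R=np.array([[.9231,.3846],[.3846,-.9231]])
for t in((.438,.168),(.586,.089)): print(R@(np.array(t)-s["tcp_pos"][:2]))
E
```

```text
[ 0.63532716 -0.13929867  0.17893289] 8.0
[-0.06396564 -0.35955943]
[ 0.04226976 -0.22971373]
```

View pics/bell2.png

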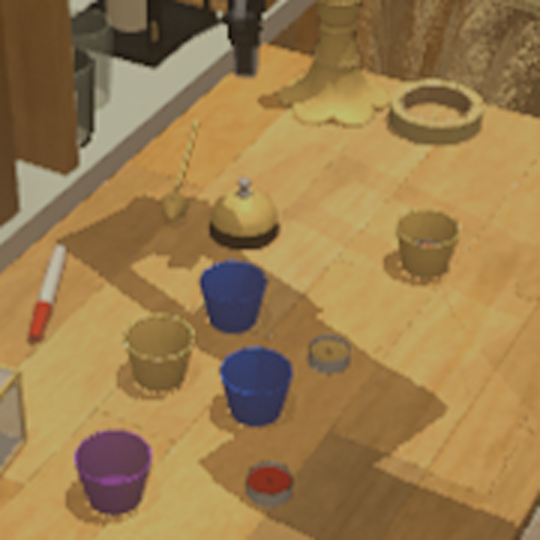

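The bell hasn't moved and its button is up: the knob is at (243,185) in this crop, clear of the fingertips at (245,70). Now to the red tea light.

Emit:
apply_moves(
  fingers=[0,0,0,0,0,0,0,0],
  slide=[
    [-0.3,-2,0],
    [-1,-5,0],
    [-1.5,-8.5,0],
    [-2.2,-12,0],
    [-2.8,-15.5,0],
    [-3.4,-19,0],
    [-4,-22.5,0],
    [-4.6,-26,0],
  ],
  turn=[
    [0,0,0],
    [0,0,0],
    [0,0,0],
    [0,0,0],
    [0,0,0],
    [0,0,0],
    [0,0,0],
    [0,0,0],
  ],
)

```text
time: 8.72
tcp_pos: [0.4906, 0.084, 0.1773]
eef_rot: [0.981, 0.196, -0.002, -0.0]
wrist_force: [1.4, 0.8, 0.2]
grip_width: 0.0
```

Emit:
apply_moves(
  fingers=[0,0,0,0,0,0,0,0],
  slide=[
    [-0.6,-3,0],
    [-1.2,-6,0],
    [-1.6,-8.5,1],
    [-1.8,-10,3],
    [-1.8,-10,6],
    [-1.8,-10,9],
    [-1.8,-10,11],
    [-1.8,-10,11],
  ],
  turn=[
    [0,0,0],
    [0,0,0],
    [0,0,0],
    [0,0,0],
    [0,0,0],
    [0,0,0],
    [0,0,0],
    [0,0,0],
  ],
)

```text
time: 9.38
tcp_pos: [0.4331, 0.1672, 0.0644]
eef_rot: [0.981, 0.196, -0.006, 0.0]
wrist_force: [-1.2, -0.1, -1.0]
grip_width: -0.0001
```

```bash
python3 - <<'E'
from h import *
s=observe(); print(s["tcp_pos"],s["time"])
ims=[]
for n,c in(("top",(228,265)),("side",(301,275))):
    p=cams.get_image(n); print(proj(p,s["tcp_pos"]))
    ims.append(cv2.resize(p["img"][c[1]-45:c[1]+45,c[0]-40:c[0]+40,::-1],None,fx=5,fy=5,interpolation=cv2.INTER_CUBIC))
cv2.imwrite("pics/red1.png",np.hstack(ims))
E
```

```text
[0.43307815 0.16724904 0.06444116] 9.3833
[225.5830323  266.13267906]
[302.1912106  263.54662472]
```

View pics/red1.png

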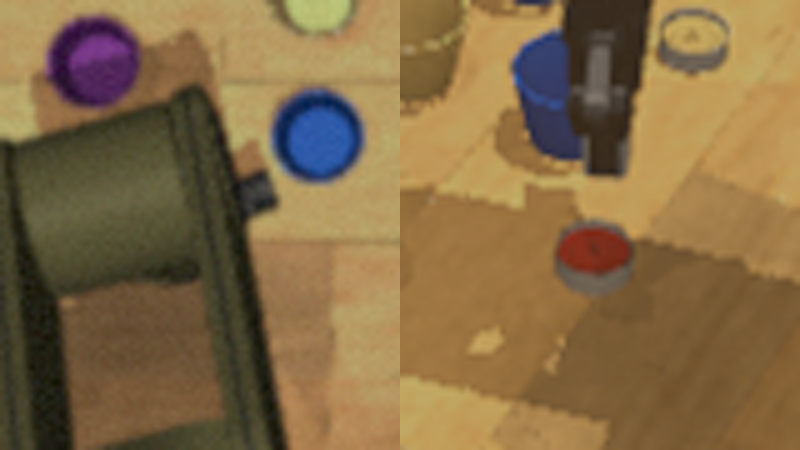

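The side view has the fingertips at crop (606,170) and the red light at (594,250). The tips are above it but about 4 mm short in x, so I'll centre them and dwell.

Emit:
apply_moves(
  fingers=[0,0,0,0,0,0,0,0],
  slide=[
    [0.2,0.1,0],
    [0.4,0.1,0],
    [0.4,0.1,0],
    [0.4,0.1,0],
    [0.4,0.1,0],
    [0.4,0.1,0],
    [0.4,0.1,0],
    [0.4,0.1,0],
  ],
  turn=[
    [0,0,0],
    [0,0,0],
    [0,0,0],
    [0,0,0],
    [0,0,0],
    [0,0,0],
    [0,0,0],
    [0,0,0],
  ],
)

```text
time: 10.15
tcp_pos: [0.4419, 0.1689, 0.0693]
eef_rot: [0.981, 0.196, 0.0, -0.0]
wrist_force: [0.2, -0.5, -0.1]
grip_width: -0.0
```

Emit:
apply_moves(
  fingers=[0,0,0,0,0,0,0,0],
  slide=[
    [0,0,0],
    [0,0,0],
    [0,0,0],
    [0,0,0],
    [0,0,0],
    [0,0,0],
    [0,0,0],
    [0,0,0],
  ],
  turn=[
    [0,0,0],
    [0,0,0],
    [0,0,0],
    [0,0,0],
    [0,0,0],
    [0,0,0],
    [0,0,0],
    [0,0,0],
  ],
)

```text
time: 10.82
tcp_pos: [0.442, 0.169, 0.0691]
eef_rot: [0.981, 0.196, -0.0, 0.0]
wrist_force: [-0.4, 0.6, 0.1]
grip_width: 0.0001
```

Emit:
apply_moves(
  fingers=[0,0,0,0,0,0,0,0],
  slide=[
    [0,0,0],
    [0,0,0],
    [0,0,0],
    [0,0,0],
    [0,0,0],
    [0,0,0],
    [0,0,0],
    [0,0,0],
  ],
  turn=[
    [0,0,0],
    [0,0,0],
    [0,0,0],
    [0,0,0],
    [0,0,0],
    [0,0,0],
    [0,0,0],
    [0,0,0],
  ],
)

```text
time: 11.48
tcp_pos: [0.442, 0.169, 0.0691]
eef_rot: [0.981, 0.196, 0.0, -0.0]
wrist_force: [-0.1, -0.5, 0.7]
grip_width: -0.0001
```

Emit:
apply_moves(
  fingers=[0,0,0,0,0,0,0,0],
  slide=[
    [0,0,0],
    [0,0,0],
    [0,0,0],
    [0,0,0],
    [0,0,0],
    [0,0,0],
    [0,0,0],
    [0,0,0],
  ],
  turn=[
    [0,0,0],
    [0,0,0],
    [0,0,0],
    [0,0,0],
    [0,0,0],
    [0,0,0],
    [0,0,0],
    [0,0,0],
  ],
)

```text
time: 12.15
tcp_pos: [0.442, 0.169, 0.0691]
eef_rot: [0.981, 0.196, 0.0, -0.0]
wrist_force: [0.1, -0.7, -0.3]
grip_width: -0.0001
```

```bash
python3 - <<'E'
from h import *
s=observe(); print(s["tcp_pos"],s["time"])
ims=[]
for n,c in(("side",(301,275)),):
    p=cams.get_image(n)
    ims.append(cv2.resize(p["img"][c[1]-45:c[1]+45,c[0]-40:c[0]+40,::-1],None,fx=5,fy=5,interpolation=cv2.INTER_CUBIC))
cv2.imwrite("pics/red2.png",np.hstack(ims))
R=np.array([[.9231,.3846],[.3846,-.9231]])
print(R@(np.array([.586,.089])-s["tcp_pos"][:2]))
E
```

```text
[0.44198445 0.16900558 0.06911567] 12.15
[0.10217061 0.12924153]
```

View pics/red2.png

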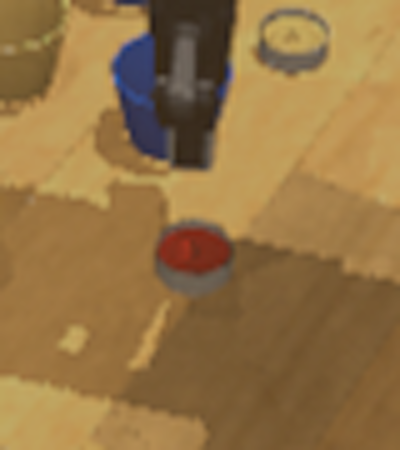

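The tips at (193,165) are centred over the red light at (193,250), and they have been there 2.6 s. Now to the empty cup, over the top.

Emit:
apply_moves(
  fingers=[0,0,0,0,0,0,0,0],
  slide=[
    [0,0,-3],
    [0,0,-6],
    [1,1.3,-8],
    [3,4,-8],
    [5,6.5,-8],
    [7,9,-8],
    [9,11.5,-8],
    [10.2,12.9,-8],
  ],
  turn=[
    [0,0,0],
    [0,0,0],
    [0,0,0],
    [0,0,0],
    [0,0,0],
    [0,0,0],
    [0,0,0],
    [0,0,0],
  ],
)

```text
time: 12.87
tcp_pos: [0.5891, 0.0874, 0.1494]
eef_rot: [0.981, 0.196, 0.001, 0.001]
wrist_force: [0.5, 0.1, 0.3]
grip_width: -0.0001
```

Emit:
apply_moves(
  fingers=[0,0,0,0,0,0,0,0],
  slide=[
    [0,0,0],
    [0,0,0],
    [0,0,1],
    [0,0,3],
    [0,0,4.5],
    [0,0,5.5],
    [0,0,6],
    [0,0,6],
  ],
  turn=[
    [0,0,0],
    [0,0,0],
    [0,0,0],
    [0,0,0],
    [0,0,0],
    [0,0,0],
    [0,0,0],
    [0,0,0],
  ],
)

```text
time: 13.53
tcp_pos: [0.5838, 0.0896, 0.0876]
eef_rot: [0.98, 0.197, -0.002, -0.0]
wrist_force: [-0.5, -0.1, -0.5]
grip_width: 0.0
```

Emit:
apply_moves(
  fingers=[0,0,0,0,0,0,0,0],
  slide=[
    [0,0,0],
    [0,0,0],
    [0,0,0],
    [0,0,0],
    [0,0,0],
    [0,0,0],
    [0,0,0],
    [0,0,0],
  ],
  turn=[
    [0,0,0],
    [0,0,0],
    [0,0,0],
    [0,0,0],
    [0,0,0],
    [0,0,0],
    [0,0,0],
    [0,0,0],
  ],
)

```text
time: 14.2
tcp_pos: [0.5858, 0.0891, 0.0892]
eef_rot: [0.981, 0.196, 0.0, 0.0]
wrist_force: [0.5, 0.1, 0.1]
grip_width: 0.0003
```

```bash
python3 - <<'E'
from h import *
s=observe(); print(s["tcp_pos"],s["time"])
ims=[]
for n,c in(("top",(251,220)),("side",(264,226))):
    p=cams.get_image(n); print(proj(p,s["tcp_pos"]));save(p,f"pics/{n}_cup.png")
    ims.append(cv2.resize(p["img"][c[1]-45:c[1]+45,c[0]-40:c[0]+40,::-1],None,fx=5,fy=5,interpolation=cv2.INTER_CUBIC))
cv2.imwrite("pics/cup1.png",np.hstack(ims))
E
```

```text
[0.58577749 0.08910708 0.08919963] 14.2
[250.06426812 217.97949151]
[264.40647038 217.83375665]
```

View pics/cup1.png

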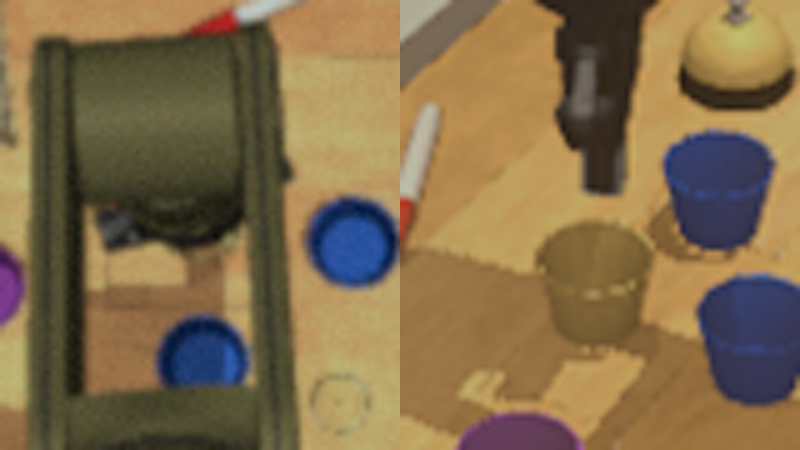

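The side view shows the tips at crop (602,190), above the rim centre at (595,258) to within about 3 mm and about 4 cm clear. Now the dwell.

Emit:
apply_moves(
  fingers=[0,0,0,0,0,0,0,0],
  slide=[
    [0.2,0,0],
    [0.2,0,0],
    [0.2,0,0],
    [0.2,0,0],
    [0.2,0,0],
    [0.2,0,0],
    [0.2,0,0],
    [0.2,0,0],
  ],
  turn=[
    [0,0,0],
    [0,0,0],
    [0,0,0],
    [0,0,0],
    [0,0,0],
    [0,0,0],
    [0,0,0],
    [0,0,0],
  ],
)

```text
time: 14.97
tcp_pos: [0.5876, 0.0899, 0.0891]
eef_rot: [0.981, 0.196, -0.0, -0.0]
wrist_force: [-0.2, -0.6, 0.0]
grip_width: 0.0004
```

Emit:
apply_moves(
  fingers=[0,0,0,0,0,0,0,0],
  slide=[
    [0,0,0],
    [0,0,0],
    [0,0,0],
    [0,0,0],
    [0,0,0],
    [0,0,0],
    [0,0,0],
    [0,0,0],
  ],
  turn=[
    [0,0,0],
    [0,0,0],
    [0,0,0],
    [0,0,0],
    [0,0,0],
    [0,0,0],
    [0,0,0],
    [0,0,0],
  ],
)

```text
time: 15.63
tcp_pos: [0.5876, 0.0899, 0.0891]
eef_rot: [0.981, 0.196, 0.0, -0.0]
wrist_force: [0.7, -1.0, 0.4]
grip_width: -0.0004
```

Emit:
apply_moves(
  fingers=[0,0,0,0,0,0,0,0],
  slide=[
    [0,0,0],
    [0,0,0],
    [0,0,0],
    [0,0,0],
    [0,0,0],
    [0,0,0],
    [0,0,0],
    [0,0,0],
  ],
  turn=[
    [0,0,0],
    [0,0,0],
    [0,0,0],
    [0,0,0],
    [0,0,0],
    [0,0,0],
    [0,0,0],
    [0,0,0],
  ],
)

```text
time: 16.3
tcp_pos: [0.5876, 0.0899, 0.0891]
eef_rot: [0.981, 0.196, -0.0, -0.0]
wrist_force: [0.0, 0.1, 0.2]
grip_width: -0.0002
```

Emit:
apply_moves(
  fingers=[0,0,0,0,0,0,0,0],
  slide=[
    [0,0,0],
    [0,0,0],
    [0,0,0],
    [0,0,0],
    [0,0,0],
    [0,0,0],
    [0,0,0],
    [0,0,0],
  ],
  turn=[
    [0,0,0],
    [0,0,0],
    [0,0,0],
    [0,0,0],
    [0,0,0],
    [0,0,0],
    [0,0,0],
    [0,0,0],
  ],
)

```text
time: 16.97
tcp_pos: [0.5876, 0.0899, 0.0891]
eef_rot: [0.981, 0.196, -0.0, -0.0]
wrist_force: [0.9, 0.1, -0.4]
grip_width: 0.0002
```

```bash
python3 - <<'E'
from h import *
s=observe(); print(s["tcp_pos"],s["time"],s["wrist_force"])
p=cams.get_image("side"); save(p,"pics/side_end.png")
a=cv2.imread("pics/side0.png")[110:360,120:400];b=cv2.imread("pics/side_end.png")[110:360,120:400]
cv2.imwrite("pics/end.png",cv2.resize(np.hstack([a,b]),(800,357)))
print(order.close_job())
E
```

```text
[0.58759083 0.0899102  0.08908869] 16.9667 [ 0.93483374  0.1249231  -0.37339329]
the job is handed in; nothing more can be done
None
```

View pics/end.png

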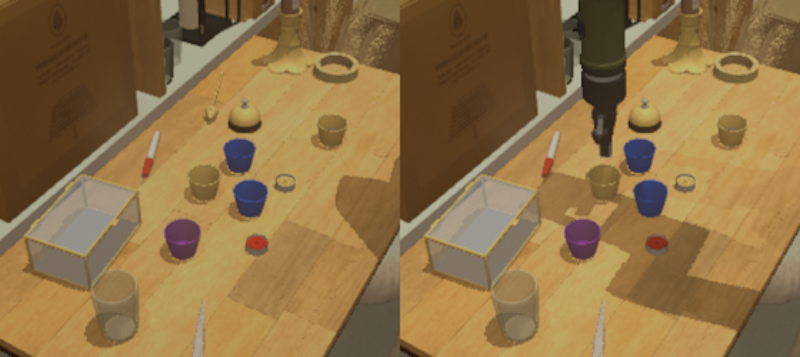

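I rang the bell, pointed at the red tea light and then at the empty brass cup, and handed the job in with the closed fingertips still over that cup. Handing in gave no verdict, so these are my own checks.

- **Bell:** I pressed it to about 8.4 N with the fingertips at 58 mm, about 4 mm down, then released it. The picture afterwards shows the knob up and the bell where it was.
- **Red tea light:** I held the fingertips centred over it for about 2.6 s, 5 cm above it.
- **Empty cup:** I held over it for about 3.4 s, about 4 cm above the rim and roughly 3 mm from centre. The job ended there at 17 s.
- **End state:** the last side picture matches the first for everything it shows, and the wrist force is only noise.

The two cameras disagreed by 3 to 12 mm on positions, mostly sideways. I used values between the two and checked each target in the side view; the fingertips were about 4 mm off at the red tea light, so I corrected that before dwelling. The top camera was blocked by the arm during the pointing, so only the side view confirms the final centring.

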